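Slide a tall bottle into the rack and shut the swing gate

ROBOT

A 6-joint arm with a two-finger parallel gripper is mounted at the origin on a cart in front of the work surface, level with it; the furniture and walls round the work are solid. World frame = base frame: x ahead of the robot, y to its left, z up, the work surface at z = 0. Lengths are in m, angles in rad, forces in N, time in s.
With the tool pointing down it reaches from about 0.25 to 0.725 m from the base axis. Payload 4 kg.
Tool frame: the origin (TCP) lies on the centre line of the jaws, within the pads' length; the fingertips stand 14 mm ahead of it and the grasp point (between the pads) lies 5 mm behind it; z points along the fingers, x is the direction in which the jaws open and shut, and the axes are right-handed (so a half turn about z gives the same grasp; the last joint's range is limited). The gripper opens to 85 mm and grips with 20 to 120 N. Pads are 22 mm wide; open, the fingers measure 114 mm over their backs; the gripper's body (76 mm by 85 mm) begins 54 mm behind the grasp point. The pads swing forward as they close: fully open they stand 13 mm farther back than shut.
Start: joints at [-1.294, 0.241, 0.005, 1.335, 0, 1.571], TCP at [0.137, -0.481, 0.245] pointing down, gripper open.
Joint ranges: [-2.72, 2.72], [-1.05, 1.87], [-1.09, 1.28], [-1.99, 2.15], [-1.42, 1.44], [-3.14, 3.14]. Speed limits (rad/s): [2.79, 2.79, 3.14, 3.14, 3.14, 3.14].

INTERFACE

Orientations are given as a unit quaternion [x, y, z, w].
In Python, from workcell import bot gives the robot as it stands.
- The arm moves only by the tool play_rows, never from a script. Its argument "motion" is a list of rows, each an object with "fingers": the closure, from -1 (fully open) to 1 (shut), so that 0 is half open; "translation": the shift along the tool's x, y, z in cm, a list of three; "roll": the turn about the tool's z in degrees. A call has 1 to 20 rows; each row is the pose to reach, as a shift and turn from the pose commanded when the call began, along the tool's axes at that moment; what a row does not reach only later rows make up. A row lasts 1/12 s, in which the tool goes at most 41.7 mm and 7.16 degrees, less where a joint would pass 70% of its speed; a pose out of reach is approached as far as the arm can. A call with a gripper value outside its range is refused whole. The fingers move at their own pace and stop on an object; the grip force is fixed at half the most. Time passes only in rows, so rows that repeat a pose let the fingers close. It gives the time, the measured TCP pose, the force and the opening at its end, in the units of the state.
- bot.get_obs(): the state, without advancing time (a new reading comes with each control period).
- bot.camera(name): name is "scene" or "side" or "wrist"; returns a dict with "pixels" (480x640x3 uint8, red, green, blue), "intrinsics" (3x3 intrinsics, pixels), "world_to_cam" (4x4, takes a point from world to camera coordinates). Camera axes: x right, y down, z forward; pixel columns grow to the right and rows downward; lengths in m; the calibration is good to about 2 mm. A picture is of the moment at which its call begins. There is no depth.
- bot.job_done(): hands the job in, once; it reports no verdict.
The state is a dict: "clock": time; "joint_pos": joint angles; "joint_vel": joint speeds; "tau": joint torques, N m; "eef_pos": TCP position; "tool_rot": TCP orientation; "ft_force": force on the tool from outside, world axes, zero at the start; "ft_torque": the same for the moment, N m; "grip_width": finger opening in m.
Only numpy, scipy, OpenCV 4.12 (cv2) and the standard library are available. Lean on these libraries where they do the work, as an engineer would, in place of code of your own. Each camera call takes 0.05 s, during which the arm holds its last target. There are 200 camera calls.

TASK

Put the loose screw-cap bottle away in the bottle rack by pushing only: push it low on its body so that it slides across the worktop, upright, into the empty bay beside the bottle already in the rack and stands right against the back panel, then push the rack's swing gate fully shut across both bottles. Nothing is to be gripped or lifted, no bottle may tip, push gently, and leave the other things where they are.

Things in the scene. Friction and masses are not known exactly. Their poses are not given: they have to be found in the camera images.
- cleaner: the bottle to push, the smaller of the two tall ones: loose, full, round plastic bottle with a screw cap, 195 mm tall, 73 mm in diameter up to the shoulder at 120 mm (foot 62 mm), about 0.58 kg; friction on the worktop about 0.6, so pushed more than 40 mm above the worktop it tips. It stands to the right of the rack, before its open front. Origin at the centre of its underside, z up
- rack: a fixed two-bay bottle rack of pale wood, 214 mm wide (its y, which points to the robot), 102 mm deep (its x, which points left), open at the top and at its front (-x, to the right). Origin: centre of its footprint at worktop height. Cheeks at y = +-103 mm, 8 mm thick, 80 mm high; divider at y = 0, 6 mm thick, 62 mm high; all end at the front at x = -50 mm. Back panel's inner face at x = +44 mm, 80 mm high
- free_bay (a point): a point on the worktop in the empty bay, the one nearer to the robot, midway between its walls (rack x = 0, y = +51 mm), axes as the rack. The bay is 96 mm wide and open below: the bottle slides in on the worktop, no sill to cross. Standing against the back panel the loose bottle has its centre 8 mm further in than this point (rack x = +8 mm)
- gate (a joint): the rack's swing gate, a flat frame of 7 mm steel wire 206 mm long, rails at 32 and 68 mm height, on a vertical hinge at the front corner far from the robot. In rad: 0 = shut, across the front, parallel to the rack's y, against its stop; 1.57 = straight out from the front (to the right, along the back of the sideboard). Starts wide open, stays where it is left, moves with under 1 N at its end
- gate_hinge (a point): point on the gate's hinge axis, 50 mm above the worktop (rack x = -60.5 mm, y = -103 mm)
- gate_end (a point): the gate's free end, 206 mm from the hinge axis, 50 mm above the worktop; shut, it is the end nearer to the robot
- lilac: the bottle already in the far bay: a stouter round screw-cap bottle, 220 mm tall, 82 mm in diameter, 0.9 kg, loose; stays there. Origin at the centre of its underside
- mug: a loose spotted white mug, 82 mm wide and 114 mm with its handle, 91 mm tall, at the right; leave it alone. Origin at the centre of its underside
- spice: a loose glass spice jar with a white lid, 50 mm wide, 62 mm tall, at the right; leave it alone. Origin at the centre of its underside

How it is judged:
On the way:
1. the loose bottle stands upright in the empty bay, against the back, while the gate is still open (x of cleaner in the frame of rack between -0.002 and 0.016 m and y of cleaner in the frame of rack between 0.03 and 0.072 m and height (world z) of cleaner below 0.005 m and angle between cleaner's own z axis and vertical below 0.05 rad and value of joint gate above 0.5 rad), for 0.2 s.
At the end, for the whole second after the job is handed in: the bottle stands upright (within 3 degrees) in the formerly empty bay, between its walls and within about 10 mm of the back panel, at rest; the gate is shut to within 0.04 rad (8 mm at its free end); the other bottle still stands upright in its bay (x of cleaner in the frame of rack between -0.002 and 0.016 m and y of cleaner in the frame of rack between 0.03 and 0.072 m and height (world z) of each of cleaner, lilac below 0.005 m and angle between each of cleaner, lilac's own z axis and vertical below 0.05 rad and linear speed of cleaner below 0.01 m/s and value of joint gate below 0.04 rad); the robot touches nothing.
It fails at once if the bottle is tipped (more than 11 degrees) (angle between cleaner's own z axis and vertical above 0.2 rad).
It fails at once if the bottle is lifted off the worktop (height (world z) of cleaner above 0.012 m).
It fails at once if the bottle is squeezed or shoved hard (over 40 N) (contact force between the fingers and cleaner above 40 N).
It fails at once if the other bottle is lifted, tipped or pushed out of its place (height (world z) of lilac above 0.015 m or angle between lilac's own z axis and vertical above 0.2 rad or distance of lilac from where it was at the start of the episode above 0.03 m).
It fails at once if the mug or the spice jar is disturbed (distance of any of mug, spice from where it was at the start of the episode above 0.02 m).
It also fails if it takes over 64 s, if anything falls off the work surface, if the arm or the gripper's body presses on something with over 40 N, if the wrist force passes 120 N, or if a joint passes its speed limit or range.

## Working session

There is one attempt and no reset: what is moved stays moved. The work goes in short steps, Python scripts to look and compute and a tool call to move; the robot and the scene stay as the last step left them, time stands still between calls to the robot, and variables do not carry over. Pictures are saved under pics/ and viewed, about 8 in all and at most 12, crops included, and the job is handed in when it is done.

Besides the shell and the picture viewer there is one more tool, called as name(argument=value, ...), one argument or row to a line, values as JSON. play_rows: Moves the arm, as the interface text tells. Its arguments: {"type":"object","properties":{"motion":{"type":"array","items":{"type":"object","properties":{"fingers":{"type":"number"},"translation":{"type":"array","items":{"type":"number"}},"roll":{"type":"number"}}}}},"required":["motion"]}

```bash
mkdir -p pics
cat > h.py <<'E'
import numpy as np,cv2
from workcell import bot
def snap(n,f):
    c=bot.camera(n); cv2.imwrite(f'pics/{f}.png',c['pixels'][:,:,::-1]); np.savez(f'pics/{f}.npz',K=c['intrinsics'],T=c['world_to_cam']); return c
def ray(f,u,v,z):
    d=np.load(f'pics/{f}.npz');K,T=d['K'],d['T'];R,t=T[:3,:3],T[:3,3]
    o=-R.T@t; r=R.T@np.linalg.inv(K)@[u,v,1]; return o+r*(z-o[2])/r[2]
def proj(f,p):
    d=np.load(f'pics/{f}.npz');q=d['K']@(d['T'][:3,:3]@np.array(p)+d['T'][:3,3]);return q[:2]/q[2]
E
python3 - <<'E'
from h import *
for n in('scene','side'):
    snap(n,n+'0'); d=np.load(f'pics/{n}0.npz'); print(-d['T'][:3,:3].T@d['T'][:3,3])
o=bot.get_obs(); print(o)
E
```

```text
[0.17680173 0.62887163 0.97543799]
[ 0.36926432 -1.12741967  0.56667587]
{'clock': 0.1, 'joint_pos': array([-1.29400849e+00,  2.41388442e-01,  3.85449925e-03,  1.33519843e+00,
        8.79932767e-06,  1.57080272e+00]), 'joint_vel': array([-0.00106391, -0.0012945 ,  0.00288867,  0.00061883, -0.00041626,
       -0.00172531]), 'tau': array([ 1.89752034e-03, -3.73138046e+01,  2.53010327e+01,  1.08820110e-02,
        1.89285215e-04, -8.79574653e-07]), 'eef_pos': array([ 0.13648828, -0.48044827,  0.24447488]), 'tool_rot': array([ 7.97890910e-01, -6.02801094e-01, -7.69727337e-04, -5.87030054e-04]), 'ft_force': array([-0.21141256, -0.85583086,  0.31756731]), 'ft_torque': array([-0.02073009, -0.03249598, -0.02593167]), 'grip_width': 0.08533432621410154}
```

View pics/scene0.png

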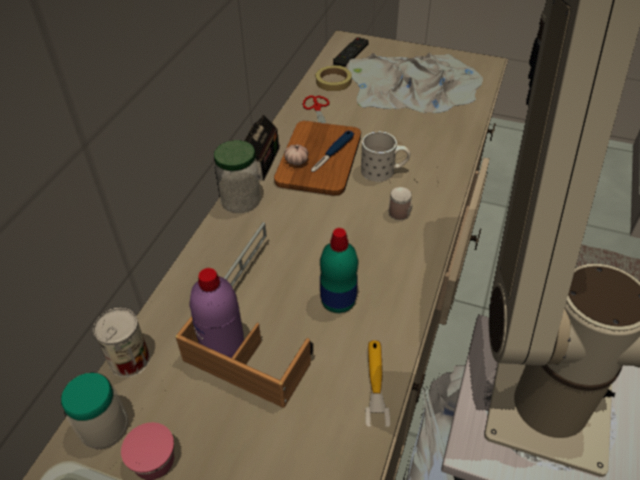

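View pics/side0.png

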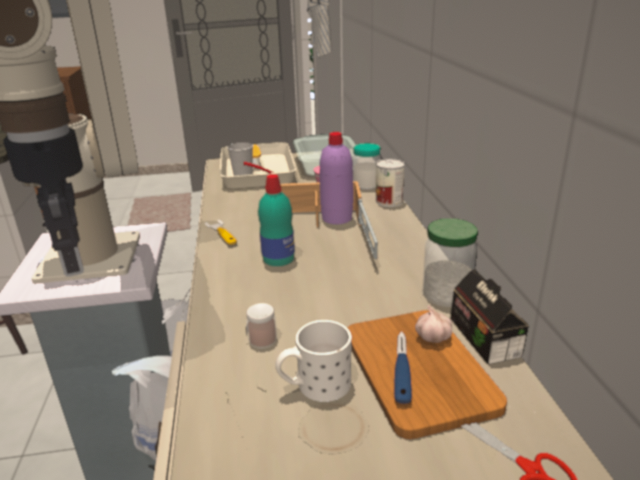

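The scene view shows the cleaner at about (339,275), the lilac bottle at (215,315), the rack from (180,335) to (312,345) and the gate at (245,255). The side view shows the cleaner at (276,225). I'll zoom in on the rack in both.

Run:
```python
from h import *
a=cv2.resize(cv2.imread('pics/scene0.png')[215:410,160:380],None,fx=2.7,fy=2.7,interpolation=2)
cv2.imwrite('pics/c1.png',a)
for f,cx in(('scene0',340),('side0',273)):
    im=cv2.imread(f'pics/{f}.png');b,g,r=[im[:,:,i].astype(int) for i in range(3)]
    m=((r>110)&(g<60)&(b<70)).astype(np.uint8)
    n,l,s,c=cv2.connectedComponentsWithStats(m)
    for i in range(1,n):
        if s[i][4]>40: print(f,'red',s[i],c[i],ray(f,*c[i],0.183).round(3),'lil',ray(f,*c[i],0.207).round(3))
    m=((r<50)&(np.maximum(g,b)>r+25)).astype(np.uint8)
    n,l,s,c=cv2.connectedComponentsWithStats(m)
    for i in range(1,n):
        if s[i][4]>400: print(f,'body',s[i],c[i], 'bottom',ray(f,s[i][0]+s[i][2]/2,s[i][1]+s[i][3],0).round(3))
```

```text
scene0 red [303  96  26  15 155] [315.07741935 102.47741935] [ 0.597 -0.473  0.183] lil [ 0.584 -0.44   0.207]
scene0 red [333 228  13  10  92] [339.05434783 232.29347826] [ 0.417 -0.108  0.183] lil [ 0.409 -0.085  0.207]
scene0 red [198 268  19  14 191] [207.03664921 274.52356021] [0.594 0.059 0.183] lil [0.581 0.076 0.207]
scene0 body [ 321  244   37   68 2046] [338.32893451 278.15982405] bottom [ 0.402 -0.072  0.   ]
scene0 body [  61  372   51   48 1879] [ 86.16072379 395.90633316] bottom [0.735 0.289 0.   ]
side0 red [330 132  12  13 135] [335.23703704 138.28148148] [0.59  0.162 0.183] lil [0.576 0.081 0.207]
side0 red [266 175  15  18 215] [272.66976744 184.20465116] [ 0.414 -0.121  0.183] lil [ 0.411 -0.184  0.207]
side0 red [379 188  12  15 101] [386.40594059 194.26732673] [ 0.619 -0.22   0.183] lil [ 0.604 -0.277  0.207]
side0 red [517 454  59  26 639] [539.87949922 467.73865415] [ 0.589 -0.839  0.183] lil [ 0.576 -0.857  0.207]
side0 body [ 260  194   32   45 1208] [275.24503311 216.51407285] bottom [0.418 0.002 0.   ]
```

View pics/c1.png

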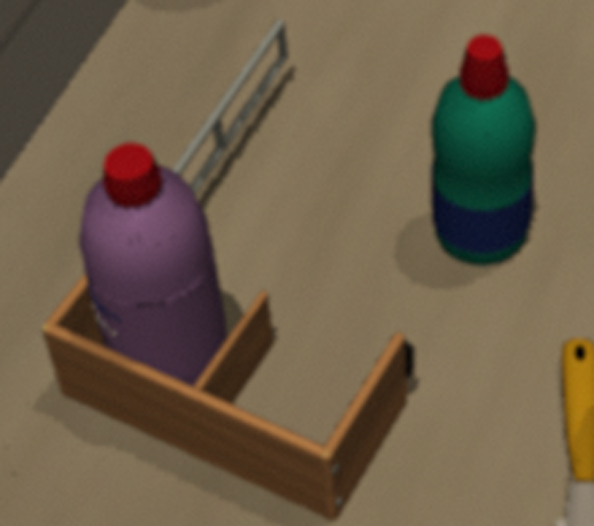

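The crop shows the rack's top corners (crop px): back-far (47,327), back-near (331,457) and near-cheek front (402,335). Bottom back-near is (333,518), the divider front top is (266,293), and the gate top end is (281,23).

Run:
```python
from h import *
f='scene0'
def P(u,v,z): return ray(f,160+u/2.7,215+v/2.7,z)
pts={'BF':P(47,327,.08),'BN':P(333,455,.08),'FN':P(403,335,.08),'BN0':P(333,518,0),'DivF':P(266,293,.062),'gate':P(281,23,.068)}
for k,p in pts.items(): print(k,p.round(4))
v=pts['BF']-pts['BN'];print('len',np.linalg.norm(v),'ang',np.degrees(np.arctan2(v[1],v[0])))
w=pts['BN']-pts['FN'];print('dep',np.linalg.norm(w),np.degrees(np.arctan2(w[1],w[0])))
```

```text
BF [0.6319 0.1286 0.08  ]
BN [0.4229 0.153  0.08  ]
FN [0.4137 0.0576 0.08  ]
BN0 [0.4277 0.1527 0.    ]
DivF [0.5163 0.0452 0.062 ]
gate [ 0.6059 -0.1873  0.068 ]
len 0.2104179333803418 ang -6.671534847589692
dep 0.09589346131634571 84.44548026077517
```

Run:
```python
from h import *
a=cv2.imread('pics/side0.png')[110:290,0:110]
a=cv2.resize(a,None,fx=3.2,fy=3.2,interpolation=2)
snap('wrist','w0');b=cv2.imread('pics/w0.png');b=cv2.resize(b,(480,360))
c=np.zeros((580,840,3),np.uint8)[:, :];c[:a.shape[0],:a.shape[1]]=a;c[:360,355:835]=b
cv2.imwrite('pics/c2.png',c[:,:800] if 0 else cv2.resize(c,(800,552)))
print(proj('side0',[.137,-.481,.245]))
from scipy.spatial.transform import Rotation as R
print(R.from_quat(bot.get_obs()['tool_rot']).as_matrix().round(3))
d=np.load('pics/w0.npz');print((-d['T'][:3,:3].T@d['T'][:3,3]).round(3))
```

```text
[ 71.76573672 256.17277335]
[[ 0.273 -0.962 -0.   ]
 [-0.962 -0.273  0.002]
 [-0.002 -0.    -1.   ]]
[ 0.211 -0.459  0.373]
```

View pics/c2.png

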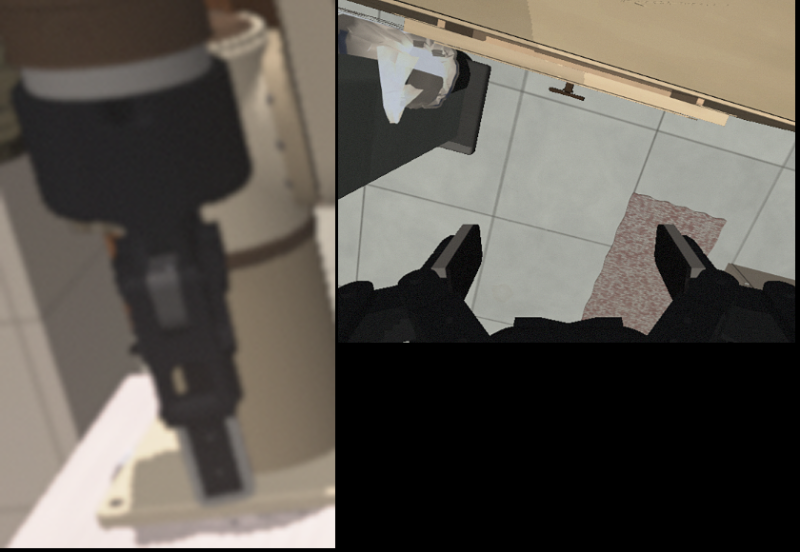

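The crop shows a Robotiq-style gripper. Its body is wider than shut fingers, so the outside back of an opened finger has to do the pushing. I'll measure the knuckle silhouette in the wrist view to see what leads.

Run:
```python
from h import *
im=cv2.imread('pics/w0.png')[270:480]
a=cv2.convertScaleAbs(cv2.resize(im,(800,262)),alpha=2.5,beta=20)
d=np.load('pics/w0.npz');K,T=d['K'],d['T']
Rt=np.array([[.273,-.962,0],[-.962,-.273,.002],[-.002,0,-1]]);t=bot.get_obs()['eef_pos']
print(K.round(1))
def P(p): 
    q=K@(T[:3,:3]@(t+Rt@np.array(p))+T[:3,3]);q=q/q[2];return (int(q[0]*1.25),int((q[1]-270)*1.25))
# grid in plane tool y=-.011
for x in np.arange(-.08,.081,.01):
  for z in np.arange(-.08,.021,.02):
    p=P([x,-.011,z]); 
    cv2.circle(a,p,2,(0,0,255) if abs(abs(x)-.06)<1e-6 else (0,255,0),-1)
    if abs(x)<1e-6: cv2.putText(a,f'{int(z*1000)}',p,0,.4,(255,255,0))
cv2.imwrite('pics/c3.png',a)
```

```text
[[418.3   0.  321.9]
 [  0.  418.3 238.7]
 [  0.    0.    1. ]]
```

View pics/c3.png

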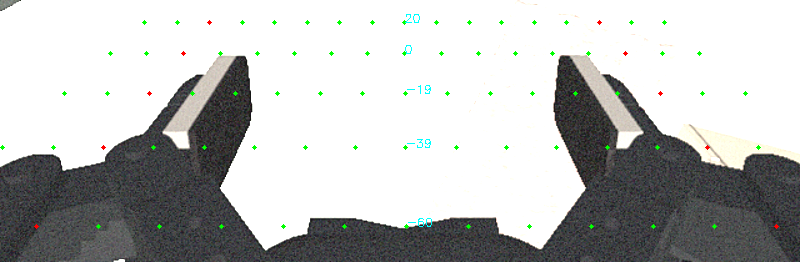

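The opened tips end at about TCP level. The outer finger slopes outward to about ±75 mm at roughly 40 mm above the tip. So I'll push with the back of the open finger, tip just above the worktop, and creep at first contact to check for tilt.

```bash
cat >> h.py <<'E'
a=np.radians(83.5);EX=np.array([np.cos(a),np.sin(a)]);EY=np.array([-np.sin(a),np.cos(a)]);O=np.array([.5235,.092])
def rk(p): d=np.array(p[:2])-O; return np.array([d@EX,d@EY])
def wd(x,y): return O+x*EX+y*EY
def tool():
    from scipy.spatial.transform import Rotation as R
    o=bot.get_obs();M=R.from_quat(o['tool_rot']).as_matrix();return o['eef_pos'],M,np.degrees(np.arctan2(M[1,0],M[0,0])),o
def cmd(target,yaw):
    p,M,y,o=tool();return (100*M.T@(np.array(target)-p)).round(2),round((y-yaw+180)%360-180,1)
E
python3 - <<'E'
from h import *
print('spice',ray('scene0',400,217,0),ray('side0',262,346,0),'mug',ray('scene0',378,178,0))
b=np.array([.415,-.113]);w=wd(-.1,.048);d=(w-b)/np.linalg.norm(w-b);yaw=np.degrees(np.arctan2(d[1],d[0]))
print(rk(b),w,d,yaw,np.linalg.norm(w-b)); s=b-d*.13
print('start',s,'backfinger',s-d*.075,cmd([*s,.2],yaw)); print(tool()[0])
E
```

```text
spice [ 0.35863901 -0.36796154  0.        ] [ 0.3641099  -0.39208401  0.        ] mug [ 0.44227934 -0.47994003  0.        ]
[-0.21596478  0.08459589] [ 0.46448823 -0.00192343] [0.40696829 0.91344229] 65.98547057862086 0.12160217504930329
start [ 0.36209412 -0.2317475 ] backfinger [ 0.3315715  -0.30025567] (array([-17.76, -28.5 ,   4.49]), np.float64(-140.1))
[ 0.13649559 -0.48054251  0.24460733]
```

play_rows(
  motion=[
    {"fingers":-1,"translation":[-0.9,-1.4,0.2],"roll":-7},
    {"fingers":-1,"translation":[-1.8,-2.8,0.4],"roll":-14},
    {"fingers":-1,"translation":[-2.7,-4.2,0.6],"roll":-21},
    {"fingers":-1,"translation":[-3.6,-5.7,0.8],"roll":-28},
    {"fingers":-1,"translation":[-4.4,-7.1,1.1],"roll":-35},
    {"fingers":-1,"translation":[-5.3,-8.5,1.3],"roll":-42},
    {"fingers":-1,"translation":[-6.2,-10,1.5],"roll":-49},
    {"fingers":-1,"translation":[-7.1,-11.4,1.8],"roll":-56},
    {"fingers":-1,"translation":[-8,-12.8,2],"roll":-63},
    {"fingers":-1,"translation":[-8.9,-14.2,2.2],"roll":-70},
    {"fingers":-1,"translation":[-9.8,-15.7,2.5],"roll":-77},
    {"fingers":-1,"translation":[-10.6,-17.1,2.7],"roll":-84},
    {"fingers":-1,"translation":[-11.5,-18.5,3],"roll":-91},
    {"fingers":-1,"translation":[-12.4,-20,3.2],"roll":-98},
    {"fingers":-1,"translation":[-13.3,-21.4,3.5],"roll":-105},
    {"fingers":-1,"translation":[-14.2,-22.8,3.7],"roll":-112},
    {"fingers":-1,"translation":[-15.1,-24.2,3.9],"roll":-119},
    {"fingers":-1,"translation":[-16,-25.7,4.1],"roll":-126},
    {"fingers":-1,"translation":[-16.9,-27.1,4.3],"roll":-133},
    {"fingers":-1,"translation":[-17.8,-28.5,4.5],"roll":-140},
  ],
)

```text
clock: 1.82
eef_pos: [0.3625, -0.231, 0.2]
tool_rot: [0.838, 0.546, -0.0, -0.0]
ft_force: [0.4, 0.3, 0.3]
grip_width: 0.0855
```

Run:
```python
from h import *
p,M,y,o=tool();print(p,y,o['joint_pos'].round(2),o['ft_force'].round(2))
print(cmd([.3621,-.2317,.006],66))
```

```text
[ 0.36245675 -0.23104889  0.19998456] 66.2103297539662 [-0.57  0.13 -0.25  1.19 -0.   -0.15] [0.42 0.33 0.28]
(array([-0.08,  0.  , 19.4 ]), np.float64(0.2))
```

Lower to a TCP height of 6 mm, slowing at the end.

play_rows(
  motion=[
    {"fingers":-1,"translation":[0,0,2.5],"roll":0},
    {"fingers":-1,"translation":[0,0,5],"roll":0},
    {"fingers":-1,"translation":[0,0,7.5],"roll":0},
    {"fingers":-1,"translation":[0,0,10],"roll":0},
    {"fingers":-1,"translation":[0,0,12.5],"roll":0},
    {"fingers":-1,"translation":[0,0,15],"roll":0},
    {"fingers":-1,"translation":[0,0,17],"roll":0},
    {"fingers":-1,"translation":[0,0,18.2],"roll":0},
    {"fingers":-1,"translation":[0,0,18.9],"roll":0},
    {"fingers":-1,"translation":[0,0,19.4],"roll":0},
    {"fingers":-1,"translation":[0,0,19.4],"roll":0},
  ],
)

```text
clock: 2.73
eef_pos: [0.3618, -0.2316, 0.0057]
tool_rot: [0.839, 0.544, -0.0, -0.001]
ft_force: [0.3, 0.5, -0.3]
grip_width: 0.0852
```

Run:
```python
from h import *
p,M,y,o=tool();print(p,o['ft_force'].round(2))
c=snap('side','s1');a=cv2.imread('pics/s1.png')[150:350,130:380];a=cv2.resize(a,None,fx=3,fy=3,interpolation=2);cv2.imwrite('pics/c4.png',a)
```

```text
[ 0.36178633 -0.2316242   0.00569339] [ 0.31  0.52 -0.34]
```

View pics/c4.png

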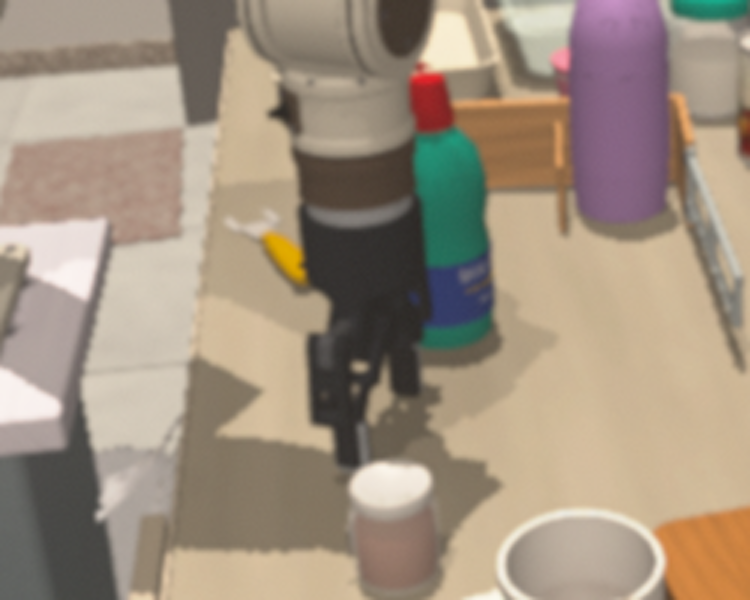

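The side crop shows the front finger at (405,380), short of the bottle's foot at (455,340). The jar at (395,520) is clear. I'll creep forward.

play_rows(
  motion=[
    {"fingers":-1,"translation":[0.4,0,0],"roll":0},
    {"fingers":-1,"translation":[0.8,0,0],"roll":0},
    {"fingers":-1,"translation":[1.1,0,0],"roll":0},
    {"fingers":-1,"translation":[1.4,0,0],"roll":0},
    {"fingers":-1,"translation":[1.6,0,0],"roll":0},
    {"fingers":-1,"translation":[1.8,0,0],"roll":0},
    {"fingers":-1,"translation":[2.0,0,0],"roll":0},
    {"fingers":-1,"translation":[2.2,0,0],"roll":0},
  ],
)

```text
clock: 3.45
eef_pos: [0.3712, -0.2116, 0.0064]
tool_rot: [0.839, 0.544, 0.0, 0.0]
ft_force: [0.3, 0.5, 0.2]
grip_width: 0.0857
```

```bash
cat >> h.py <<'E'
def bottle(f):
    snap('scene',f);im=cv2.imread(f'pics/{f}.png');b,g,r=[im[:,:,i].astype(int) for i in range(3)]
    def comp(m,lo):
        n,l,s,c=cv2.connectedComponentsWithStats(m.astype(np.uint8))
        k=[i for i in range(1,n) if s[i][4]>lo and 230<c[i][0]<400 and 130<c[i][1]<400]
        return [(s[i],c[i]) for i in k]
    cap=comp((r>110)&(g<60)&(b<70),40);body=comp((r<50)&(np.maximum(g,b)>r+25),400)
    for s,c in cap: q=ray(f,*c,.186);print('cap',s,c.round(1),q.round(4),'rack',rk(q).round(4))
    for s,c in body: print('body',s,c.round(1)); q=ray(f,s[0]+s[2]/2,s[1]+s[3],0);print('  foot near edge',q.round(4),rk(q).round(4))
    p,M,y,o=tool();print('tcp',p.round(4),'yaw',round(y,1),'rack',rk(p).round(4),'F',o['ft_force'].round(1),'t',round(o['clock'],2))
E
python3 -c "from h import *;bottle('b1')"
```

```text
cap [333 228  13  10  99] [338.9 232.6] [ 0.4156 -0.104   0.186 ] rack [-0.207  0.085]
body [ 321  245   38   67 2093] [338.6 278.2]
  foot near edge [ 0.4006 -0.0727  0.    ] [-0.1775  0.1034]
tcp [ 0.3713 -0.2113  0.0063] yaw 65.9 rack [-0.3186  0.1169] F [-0.9  0.9  0.5] t 3.5
```

play_rows(
  motion=[
    {"fingers":-1,"translation":[0.2,0,0],"roll":0},
    {"fingers":-1,"translation":[0.4,0,0],"roll":0},
    {"fingers":-1,"translation":[0.6,0,0],"roll":0},
    {"fingers":-1,"translation":[0.8,0,0],"roll":0},
    {"fingers":-1,"translation":[1.0,0,0],"roll":0},
    {"fingers":-1,"translation":[1.2,0,0],"roll":0},
  ],
)

```text
clock: 4.0
eef_pos: [0.3759, -0.2015, 0.0064]
tool_rot: [0.839, 0.543, -0.001, 0.001]
ft_force: [-2.9, -6.1, 1.9]
grip_width: 0.0856
```

```bash
python3 -c "from h import *;bottle('b2')"
```

```text
cap [333 229  13   9  91] [338.7 232.8] [ 0.4159 -0.1034  0.186 ] rack [-0.2063  0.0848]
body [ 320  245   38   68 2096] [338.4 278.2]
  foot near edge [ 0.4017 -0.0698  0.    ] [-0.1745  0.1027]
tcp [ 0.3761 -0.2013  0.0064] yaw 65.8 rack [-0.3081  0.1133] F [-1.9 -3.2 -0.7] t 4.05
```

Contact at about 4 to 7 N, with no tilt. Continue a little and check.

play_rows(
  motion=[
    {"fingers":-1,"translation":[0.2,0,0],"roll":0},
    {"fingers":-1,"translation":[0.4,0,0],"roll":0},
    {"fingers":-1,"translation":[0.6,0,0],"roll":0},
    {"fingers":-1,"translation":[0.8,0,0],"roll":0},
    {"fingers":-1,"translation":[1.0,0,0],"roll":0},
  ],
)

```text
clock: 4.47
eef_pos: [0.38, -0.1927, 0.0065]
tool_rot: [0.84, 0.543, -0.001, 0.001]
ft_force: [-2.3, -5.2, 2.1]
grip_width: 0.0852
```

```bash
python3 -c "from h import *;bottle('b3')"
```

```text
cap [328 232  13   9  95] [334.2 235.9] [ 0.4208 -0.0935  0.186 ] rack [-0.196  0.081]
body [ 316  247   38   68 2094] [334.7 281.1]
  foot near edge [ 0.4074 -0.0626 -0.    ] [-0.1667  0.0978]
tcp [ 0.3802 -0.1923  0.0065] yaw 65.8 rack [-0.2987  0.1102] F [-1.5 -3.7  0.4] t 4.52
```

play_rows(
  motion=[
    {"fingers":-1,"translation":[0.2,0,0],"roll":0},
    {"fingers":-1,"translation":[0.4,0,0],"roll":0},
    {"fingers":-1,"translation":[0.7,0,0],"roll":0},
    {"fingers":-1,"translation":[1.0,0,0],"roll":0},
    {"fingers":-1,"translation":[1.3,0,0],"roll":0},
    {"fingers":-1,"translation":[1.6,0,0],"roll":0},
    {"fingers":-1,"translation":[1.9,0,0],"roll":0},
    {"fingers":-1,"translation":[2.2,0,0],"roll":0},
    {"fingers":-1,"translation":[2.5,0,0],"roll":0},
    {"fingers":-1,"translation":[2.8,0,0],"roll":0},
    {"fingers":-1,"translation":[3.1,0,0],"roll":0},
    {"fingers":-1,"translation":[3.4,0,0],"roll":0},
    {"fingers":-1,"translation":[3.7,0,0],"roll":0},
    {"fingers":-1,"translation":[4.0,0,0],"roll":0},
    {"fingers":-1,"translation":[4.3,0,0],"roll":0},
    {"fingers":-1,"translation":[4.6,0,0],"roll":0},
    {"fingers":-1,"translation":[4.8,0,0],"roll":0},
    {"fingers":-1,"translation":[5.0,0,0],"roll":0},
  ],
)

```text
clock: 6.02
eef_pos: [0.4001, -0.1467, 0.0063]
tool_rot: [0.84, 0.543, -0.001, 0.0]
ft_force: [-3.0, -4.5, 1.4]
grip_width: 0.0855
```

```bash
sed -i 's/,\.186)/,.1795)/' h.py; python3 -c "from h import *;bottle('b4')"
```

```text
cap [307 246  14  11 106] [313.6 251. ] [ 0.4447 -0.0531  0.1795] rack [-0.1531  0.0618]
body [ 296  262   39   68 2140] [315.8 296.1]
  foot near edge [ 0.4309 -0.0168  0.    ] [-0.1186  0.0797]
tcp [ 0.4003 -0.1463  0.0063] yaw 65.8 rack [-0.2507  0.0954] F [-2.  -2.8 -0.2] t 6.07
```

play_rows(
  motion=[
    {"fingers":-1,"translation":[0.2,0,0],"roll":0},
    {"fingers":-1,"translation":[0.4,0,0],"roll":0},
    {"fingers":-1,"translation":[0.7,0,0],"roll":0},
    {"fingers":-1,"translation":[1.0,0,0],"roll":0},
    {"fingers":-1,"translation":[1.3,0,0],"roll":0},
    {"fingers":-1,"translation":[1.6,0,0],"roll":0},
    {"fingers":-1,"translation":[1.9,0,0],"roll":0},
    {"fingers":-1,"translation":[2.2,0,0],"roll":0},
    {"fingers":-1,"translation":[2.5,0,0],"roll":0},
    {"fingers":-1,"translation":[2.8,0,0],"roll":0},
    {"fingers":-1,"translation":[3.1,0,0],"roll":0},
    {"fingers":-1,"translation":[3.4,0,0],"roll":0},
    {"fingers":-1,"translation":[3.6,0,0],"roll":0},
    {"fingers":-1,"translation":[3.8,0,0],"roll":0},
  ],
)

```text
clock: 7.23
eef_pos: [0.4153, -0.1118, 0.0062]
tool_rot: [0.839, 0.543, -0.001, 0.0]
ft_force: [-2.9, -4.8, 2.0]
grip_width: 0.0852
```

Run:
```python
from h import *
bottle('b5')
a=cv2.resize(cv2.imread('pics/b5.png')[215:410,140:380],None,fx=3,fy=3,interpolation=2);cv2.imwrite('pics/c5.png',a)
```

```text
cap [290 258  14  11 113] [296.9 262.8] [ 0.4622 -0.0181  0.1795] rack [-0.1164  0.0484]
body [ 280  273   40   69 2148] [300.5 307.2]
  foot near edge [0.4488 0.0185 0.    ] [-0.0815  0.0659]
tcp [ 0.4155 -0.1114  0.0062] yaw 65.9 rack [-0.2144  0.0842] F [-1.7 -3.9  0.4] t 7.28
```

View pics/c5.png

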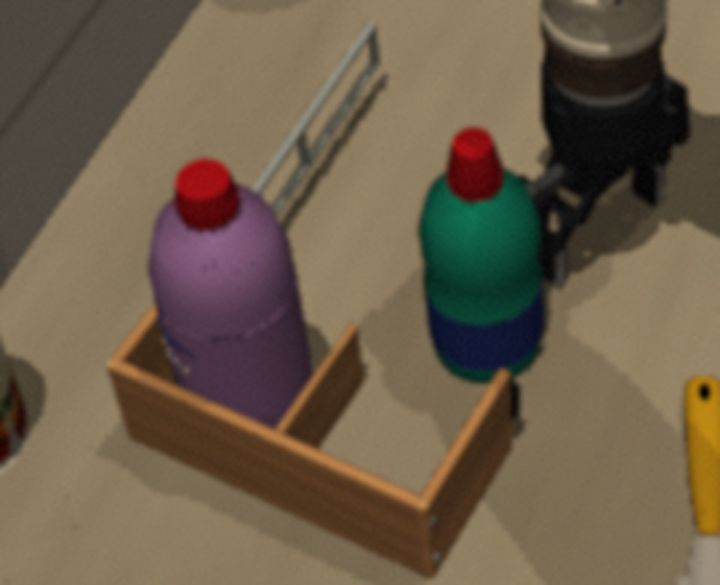

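The crop shows the bottle upright at about (485,320), just outside the bay mouth. Now back off, turn in line with the bay and re-engage along its axis.

Run:
```python
from h import *
for x in(-.235,-.222): print(cmd([*wd(x,.049),.006],83.5))
```

```text
(array([-0.9 ,  3.98,  0.01]), np.float64(-17.6))
(array([0.34, 3.59, 0.01]), np.float64(-17.6))
```

play_rows(
  motion=[
    {"fingers":-1,"translation":[-0.8,0,0],"roll":0},
    {"fingers":-1,"translation":[-1.6,0,0],"roll":0},
    {"fingers":-1,"translation":[-2.0,1.0,0],"roll":-3},
    {"fingers":-1,"translation":[-2.0,2.0,0],"roll":-8},
    {"fingers":-1,"translation":[-1.6,3.0,0],"roll":-13},
    {"fingers":-1,"translation":[-1.2,4.0,0],"roll":-17.6},
    {"fingers":-1,"translation":[-0.9,4.0,0],"roll":-17.6},
    {"fingers":-1,"translation":[-0.9,4.0,0],"roll":-17.6},
  ],
)

```text
clock: 7.95
eef_pos: [0.4491, -0.136, 0.0062]
tool_rot: [0.747, 0.665, 0.0, -0.0]
ft_force: [0.5, -0.4, -0.1]
grip_width: 0.0857
```

```bash
python3 -c "from h import *;bottle('b6')"
```

```text
cap [292 257  14  11 110] [298.2 262. ] [ 0.4607 -0.0204  0.1795] rack [-0.1188  0.0497]
body [ 281  272   39   70 2162] [300.7 307. ]
  foot near edge [0.448  0.0182 0.    ] [-0.0819  0.0667]
tcp [ 0.4482 -0.1359  0.0061] yaw 83.4 rack [-0.2349  0.049 ] F [-0.8  0.8 -0.8] t 8.0
```

play_rows(
  motion=[
    {"fingers":-1,"translation":[0.6,0,0],"roll":0},
    {"fingers":-1,"translation":[1.0,0,0],"roll":0},
    {"fingers":-1,"translation":[1.3,0,0],"roll":0},
    {"fingers":-1,"translation":[1.5,0,0],"roll":0},
    {"fingers":-1,"translation":[1.7,0,0],"roll":0},
    {"fingers":-1,"translation":[1.9,0,0],"roll":0},
    {"fingers":-1,"translation":[2.2,0,0],"roll":0},
    {"fingers":-1,"translation":[2.5,0,0],"roll":0},
    {"fingers":-1,"translation":[2.8,0,0],"roll":0},
    {"fingers":-1,"translation":[3.2,0,0],"roll":0},
    {"fingers":-1,"translation":[3.6,0,0],"roll":0},
    {"fingers":-1,"translation":[4.0,0,0],"roll":0},
    {"fingers":-1,"translation":[4.4,0,0],"roll":0},
    {"fingers":-1,"translation":[4.8,0,0],"roll":0},
    {"fingers":-1,"translation":[5.2,0,0],"roll":0},
    {"fingers":-1,"translation":[5.6,0,0],"roll":0},
    {"fingers":-1,"translation":[6.0,0,0],"roll":0},
    {"fingers":-1,"translation":[6.4,0,0],"roll":0},
    {"fingers":-1,"translation":[6.8,0,0],"roll":0},
    {"fingers":-1,"translation":[7.0,0,0],"roll":0},
  ],
)

```text
clock: 9.67
eef_pos: [0.4569, -0.0672, 0.0066]
tool_rot: [0.746, 0.665, -0.001, 0.001]
ft_force: [-2.2, -5.8, 2.2]
grip_width: 0.0852
```

```bash
python3 -c "from h import *;bottle('b7')"
```

```text
cap [275 279  14  11 118] [281.2 283.6] [0.4699 0.0335 0.1795] rack [-0.0642  0.0466]
body [ 265  292   40   71 2086] [284.9 326.7]
  foot near edge [0.4581 0.0703 0.    ] [-0.029   0.0625]
tcp [ 0.4569 -0.0669  0.0065] yaw 83.4 rack [-0.1654  0.0482] F [-1. -4.  1.] t 9.72
```

play_rows(
  motion=[
    {"fingers":-1,"translation":[0.2,0,0],"roll":0},
    {"fingers":-1,"translation":[0.4,0,0],"roll":0},
    {"fingers":-1,"translation":[0.7,0,0],"roll":0},
    {"fingers":-1,"translation":[1.0,0,0],"roll":0},
    {"fingers":-1,"translation":[1.4,0,0],"roll":0},
    {"fingers":-1,"translation":[1.8,0,0],"roll":0},
    {"fingers":-1,"translation":[2.2,0,0],"roll":0},
    {"fingers":-1,"translation":[2.6,0,0],"roll":0},
    {"fingers":-1,"translation":[3.0,0,0],"roll":0},
    {"fingers":-1,"translation":[3.4,0,0],"roll":0},
    {"fingers":-1,"translation":[3.8,0,0],"roll":0},
    {"fingers":-1,"translation":[4.2,0,0],"roll":0},
    {"fingers":-1,"translation":[4.6,0,0],"roll":0},
    {"fingers":-1,"translation":[5.0,0,0],"roll":0},
    {"fingers":-1,"translation":[5.3,0,0],"roll":0},
    {"fingers":-1,"translation":[5.6,0,0],"roll":0},
    {"fingers":-1,"translation":[5.8,0,0],"roll":0},
    {"fingers":-1,"translation":[6.0,0,0],"roll":0},
  ],
)

```text
clock: 11.22
eef_pos: [0.4635, -0.0077, 0.0064]
tool_rot: [0.747, 0.665, -0.001, 0.001]
ft_force: [-0.5, -5.2, 2.0]
grip_width: 0.0853
```

```bash
python3 -c "from h import *;bottle('b8')"
```

```text
cap [254 304  15  12 135] [261.3 309.6] [0.4795 0.0939 0.1795] rack [-0.0031  0.0439]
body [ 244  317   44   61 1859] [267.4 347.5]
  foot near edge [0.4784 0.1106 0.    ] [0.0134 0.0469]
tcp [ 0.4636 -0.0073  0.0064] yaw 83.4 rack [-0.1055  0.0483] F [-1.7 -5.1  2. ] t 11.27
```

play_rows(
  motion=[
    {"fingers":-1,"translation":[0.15,0,0],"roll":0},
    {"fingers":-1,"translation":[0.3,0,0],"roll":0},
    {"fingers":-1,"translation":[0.45,0,0],"roll":0},
    {"fingers":-1,"translation":[0.6,0,0],"roll":0},
    {"fingers":-1,"translation":[0.7,0,0],"roll":0},
    {"fingers":-1,"translation":[0.8,0,0],"roll":0},
  ],
)

```text
clock: 11.77
eef_pos: [0.464, -0.0017, 0.0064]
tool_rot: [0.747, 0.665, -0.003, 0.002]
ft_force: [-2.2, -16.2, 4.8]
grip_width: 0.0852
```

play_rows(
  motion=[
    {"fingers":-1,"translation":[0.1,0,0],"roll":0},
    {"fingers":-1,"translation":[0.2,0,0],"roll":0},
    {"fingers":-1,"translation":[0.2,0,0],"roll":0},
  ],
)

```text
clock: 12.02
eef_pos: [0.4639, -0.0018, 0.0066]
tool_rot: [0.747, 0.664, -0.004, 0.003]
ft_force: [-3.9, -19.7, 6.5]
grip_width: 0.0854
```

```bash
python3 -c "from h import *;bottle('b9')"
```

```text
cap [253 307  15  12 138] [259.5 312.3] [0.48   0.0998 0.1795] rack [0.0028 0.0441]
body [ 243  320   44   58 1761] [265.6 349. ]
  foot near edge [0.4801 0.1112 0.    ] [0.0142 0.0453]
tcp [ 0.4639 -0.0017  0.0066] yaw 83.3 rack [-0.0999  0.0486] F [ -3.1 -19.8   5.6] t 12.07
```

The bottle is against the panel: force up to 20 N and no further motion. Back away, rise and look.

play_rows(
  motion=[
    {"fingers":-1,"translation":[-0.3,0,0],"roll":0},
    {"fingers":-1,"translation":[-1.0,0,0],"roll":0},
    {"fingers":-1,"translation":[-2.5,0,0],"roll":0},
    {"fingers":-1,"translation":[-5,0,0],"roll":0},
    {"fingers":1,"translation":[-7,0,-1],"roll":0},
    {"fingers":1,"translation":[-8,0,-4],"roll":0},
    {"fingers":1,"translation":[-8,0,-8],"roll":0},
    {"fingers":1,"translation":[-8,0,-12],"roll":0},
    {"fingers":1,"translation":[-8,0,-14],"roll":0},
  ],
)

```text
clock: 12.82
eef_pos: [0.4579, -0.0766, 0.1507]
tool_rot: [0.746, 0.665, 0.003, 0.002]
ft_force: [1.0, -1.0, -0.0]
grip_width: 0.0252
```

Run:
```python
from h import *
bottle('b10')
im=cv2.imread('pics/b10.png')[130:410,140:420].copy()
a=cv2.convertScaleAbs(cv2.resize(im,None,fx=2.1,fy=2.1,interpolation=2),alpha=1.3)
for p,c in ((wd(-.18,-.135),(0,0,255)),(wd(-.0605,-.103),(0,255,0)),(wd(-.18,-.105),(255,0,0))):
    u=(proj('b10',[*p,0.0])-[140,130])*2.1; cv2.circle(a,tuple(int(t) for t in u),3,c,-1)
cv2.imwrite('pics/c6.png',a)
```

```text
cap [253 306  15  12 135] [260.2 311.1] [0.4798 0.0972 0.1795] rack [0.0002 0.044 ]
body [ 243  319   44   59 1765] [265.7 348.7]
  foot near edge [0.4801 0.1112 0.    ] [0.0142 0.0453]
tcp [ 0.4598 -0.0768  0.1533] yaw 83.5 rack [-0.1749  0.0441] F [0.8 0.  1.9] t 12.87
```

View pics/c6.png

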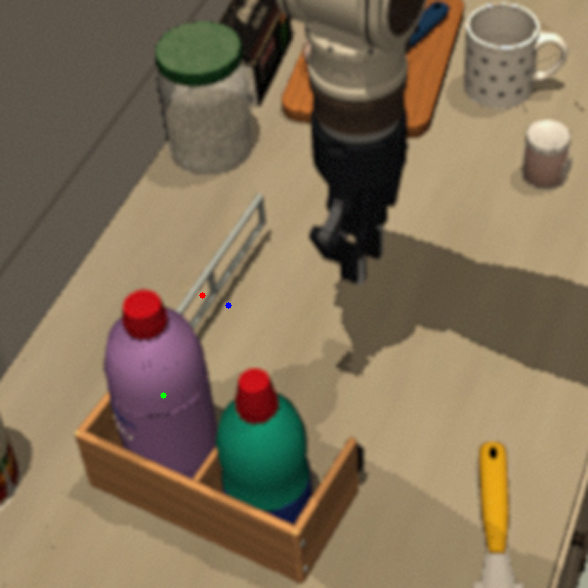

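The crop shows the cleaner upright in the near bay at (260,450). The gate still stands straight out, with its end post between (262,197) and (265,232). The wall edge runs from about (0,380) to (130,195), and the jar's foot is at (210,165).

Run:
```python
from h import *
P=lambda u,v,z:ray('b10',140+u/2.1,130+v/2.1,z)
for n,q in dict(endtop=P(262,197,.07),endbot=P(266,232,.03),railmid=P(212,265,.068),wall1=P(0,380,0),wall2=P(130,195,0),jar=P(210,168,0)).items(): print(n,q.round(3),rk(q).round(3))
for t in ([*wd(-.20,-.14),.15],[*wd(-.20,-.14),.035]): print(cmd(t,83.5),t)
```

```text
endtop [ 0.603 -0.185  0.07 ] [-0.266 -0.111]
endbot [ 0.599 -0.177  0.03 ] [-0.259 -0.105]
railmid [ 0.613 -0.088  0.068] [-0.169 -0.109]
wall1 [0.771 0.056 0.   ] [-0.008 -0.25 ]
wall2 [ 0.77  -0.204  0.   ] [-0.267 -0.279]
jar [ 0.707 -0.27   0.   ] [-0.339 -0.224]
(array([-2.49, 18.41,  0.55]), np.float64(-0.0)) [np.float64(0.6399594170411409), np.float64(-0.12256282106282447), 0.15]
(array([-2.5 , 18.28, 12.05]), np.float64(-0.0)) [np.float64(0.6399594170411409), np.float64(-0.12256282106282447), 0.035]
```

play_rows(
  motion=[
    {"fingers":1,"translation":[-1,1.5,0],"roll":0},
    {"fingers":1,"translation":[-2.5,4,0],"roll":0},
    {"fingers":1,"translation":[-2.5,7,0],"roll":0},
    {"fingers":1,"translation":[-2.5,10,0],"roll":0},
    {"fingers":1,"translation":[-2.5,13,0],"roll":0},
    {"fingers":1,"translation":[-2.5,16,0],"roll":0},
    {"fingers":1,"translation":[-2.5,17.7,0],"roll":0},
    {"fingers":1,"translation":[-2.5,18.3,0.5],"roll":0},
    {"fingers":1,"translation":[-2.5,18.3,3],"roll":0},
    {"fingers":1,"translation":[-2.5,18.3,6],"roll":0},
    {"fingers":1,"translation":[-2.5,18.3,9],"roll":0},
    {"fingers":1,"translation":[-2.5,18.3,11],"roll":0},
    {"fingers":1,"translation":[-2.5,18.3,12],"roll":0},
    {"fingers":1,"translation":[-2.5,18.3,12],"roll":0},
  ],
)

```text
clock: 14.03
eef_pos: [0.6316, -0.1212, 0.0227]
tool_rot: [0.746, 0.666, -0.002, -0.003]
ft_force: [0.1, 0.4, -0.2]
grip_width: 0.0001
```

Run:
```python
from h import *
p,M,y,o=tool();print(p,y,rk(p),o['ft_force'].round(1),o['joint_pos'].round(2))
h=np.array([-.0605,-.103]);r=.14
for th in (1.4,1.2,1.0,.8,.65):
    g=h+r*np.array([-np.sin(th),np.cos(th)]); n=np.array([-np.cos(th),-np.sin(th)]) # behind gate
    q=g+.022*n; print(th,q.round(3),cmd([*wd(*q),.035],83.5)[0])
```

```text
[ 0.63155102 -0.12122246  0.02265385] 83.47123655639267 [-0.19962011 -0.13149392] [ 0.1  0.4 -0.2] [-0.19  0.69  0.11  1.    0.   -0.08]
1.4 [-0.202 -0.101] [-0.26 -3.07 -1.21]
1.2 [-0.199 -0.073] [ 0.06 -5.88 -1.19]
1.0 [-0.19  -0.046] [ 0.94 -8.57 -1.17]
0.8 [-0.176 -0.021] [  2.33 -11.03  -1.15]
0.65 [-0.163 -0.005] [  3.68 -12.67  -1.14]
```

play_rows(
  motion=[
    {"fingers":1,"translation":[0,0,-0.8],"roll":0},
    {"fingers":1,"translation":[0,-0.8,-0.8],"roll":0},
    {"fingers":1,"translation":[-0.1,-1.6,-0.8],"roll":0},
    {"fingers":1,"translation":[-0.2,-2.4,-0.8],"roll":0},
    {"fingers":1,"translation":[-0.2,-3.2,-0.8],"roll":0},
    {"fingers":1,"translation":[-0.2,-4,-0.8],"roll":0},
    {"fingers":1,"translation":[-0.1,-4.8,-0.8],"roll":0},
    {"fingers":1,"translation":[0,-5.6,-0.8],"roll":0},
    {"fingers":1,"translation":[0.2,-6.4,-0.8],"roll":0},
    {"fingers":1,"translation":[0.4,-7.2,-0.8],"roll":0},
    {"fingers":1,"translation":[0.7,-8,-0.8],"roll":0},
    {"fingers":1,"translation":[1.0,-8.7,-0.8],"roll":0},
    {"fingers":1,"translation":[1.4,-9.4,-0.8],"roll":0},
    {"fingers":1,"translation":[1.8,-10.1,-0.8],"roll":0},
    {"fingers":1,"translation":[2.2,-10.8,-0.8],"roll":0},
    {"fingers":1,"translation":[2.7,-11.5,-0.8],"roll":0},
    {"fingers":1,"translation":[3.2,-12.1,-0.8],"roll":0},
    {"fingers":1,"translation":[3.7,-12.7,-0.8],"roll":0},
    {"fingers":1,"translation":[3.7,-12.7,-0.8],"roll":0},
  ],
)

```text
clock: 15.62
eef_pos: [0.511, -0.0695, 0.034]
tool_rot: [0.746, 0.666, -0.001, -0.001]
ft_force: [-0.0, -0.1, -0.2]
grip_width: -0.0002
```

Run:
```python
from h import *
bottle('b11')
a=cv2.resize(cv2.imread('pics/b11.png')[150:410,140:420],None,fx=2.1,fy=2.1,interpolation=2);cv2.imwrite('pics/c7.png',a)
print(cmd([*wd(-.29,.04),.03],83.5))
```

```text
cap [254 306  14  12 140] [260.4 311.3] [0.4794 0.0974 0.1795] rack [0.0003 0.0444]
body [ 243  319   44   59 1784] [265.7 348.8]
  foot near edge [0.4801 0.1112 0.    ] [0.0142 0.0453]
tcp [ 0.5118 -0.0701  0.0341] yaw 83.5 rack [-0.1623 -0.0068] F [-0.5  0.2  0.5] t 15.67
(array([-12.76,  -4.68,   0.42]), np.float64(0.0))
```

View pics/c7.png

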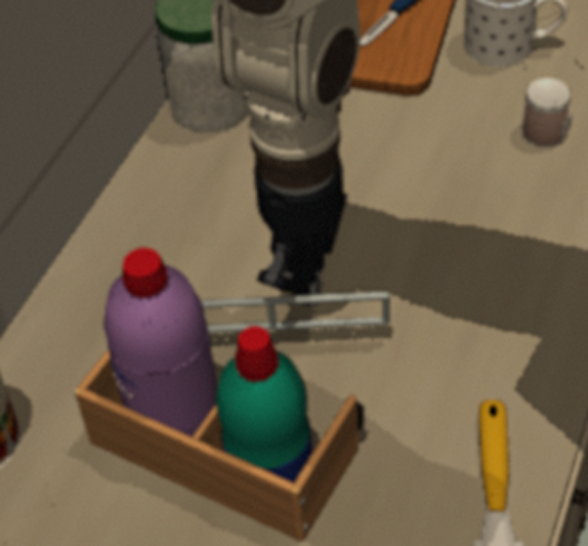

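The gate is about two thirds shut and follows well. Retreat, open the fingers, and triangulate the cap from both cameras before shutting.

play_rows(
  motion=[
    {"fingers":1,"translation":[-1.5,0,0],"roll":0},
    {"fingers":1,"translation":[-4,0,0],"roll":0},
    {"fingers":-1,"translation":[-7,-1,0],"roll":0},
    {"fingers":-1,"translation":[-10,-2.5,0],"roll":0},
    {"fingers":-1,"translation":[-12.8,-4.7,0],"roll":0},
    {"fingers":-1,"translation":[-12.8,-4.7,0.4],"roll":0},
    {"fingers":-1,"translation":[-12.8,-4.7,0.4],"roll":0},
    {"fingers":-1,"translation":[-12.8,-4.7,0.4],"roll":0},
    {"fingers":-1,"translation":[-12.8,-4.7,0.4],"roll":0},
  ],
)

```text
clock: 16.42
eef_pos: [0.4525, -0.1922, 0.0304]
tool_rot: [0.746, 0.666, 0.0, 0.0]
ft_force: [0.6, 0.3, 0.3]
grip_width: 0.0836
```

Run:
```python
from h import *
def red(n,f):
    snap(n,f);im=cv2.imread(f'pics/{f}.png');b,g,r=[im[:,:,i].astype(int) for i in range(3)]
    k,l,s,c=cv2.connectedComponentsWithStats(((r>110)&(g<60)&(b<70)).astype(np.uint8))
    return [(s[i],c[i]) for i in range(1,k) if s[i][4]>40]
for n,f in(('scene','b12'),('side','s12')):
    for s,c in red(n,f): print(n,s,c.round(1),[(z,rk(ray(f,*c,z)).round(4)) for z in(.176,.183)],[(z,rk(ray(f,*c,z)).round(4)) for z in (.2,.207)])
p,M,y,o=tool();print(p.round(4),rk(p).round(4),o['grip_width'],o['ft_force'].round(1))
```

```text
scene [199 268  18  14 194] [207.2 274.8] [(0.176, array([-0.0289, -0.077 ])), (0.183, array([-0.0243, -0.0728]))] [(0.2, array([-0.0132, -0.0625])), (0.207, array([-0.0086, -0.0583]))]
scene [253 306  15  12 142] [260.2 311.3] [(0.176, array([-0.0017,  0.0426])), (0.183, array([0.0027, 0.0457]))] [(0.2, array([0.0132, 0.0535])), (0.207, array([0.0176, 0.0566]))]
side [330 132  12  13 135] [335.2 138.3] [(0.176, array([ 0.1004, -0.059 ])), (0.183, array([ 0.0766, -0.0577]))] [(0.2, array([ 0.0187, -0.0545])), (0.207, array([-0.0051, -0.0532]))]
side [380 188  11  14 111] [386.1 194.3] [(0.176, array([-0.2826, -0.1326])), (0.183, array([-0.2996, -0.1299]))] [(0.2, array([-0.3408, -0.1235])), (0.207, array([-0.3577, -0.1208]))]
side [517 454  59  26 629] [539.8 467.8] [(0.176, array([-0.9122, -0.1742])), (0.183, array([-0.9179, -0.1708]))] [(0.2, array([-0.9317, -0.1625])), (0.207, array([-0.9374, -0.1591]))]
[ 0.4526 -0.1919  0.0305] [-0.2901  0.0384] 0.08561152867584237 [-0.2  0.1  0.3]
```

The bottle is unchanged. It stalled against the panel at 20 N, which fits my rack-frame bias. Now push the gate shut with the back of the open finger.

play_rows(
  motion=[
    {"fingers":-1,"translation":[1,0,0.8],"roll":0},
    {"fingers":-1,"translation":[2.5,0,0.8],"roll":0},
    {"fingers":-1,"translation":[4,0,0.8],"roll":0},
    {"fingers":-1,"translation":[5,0,0.8],"roll":0},
    {"fingers":-1,"translation":[6,0,0.8],"roll":0},
    {"fingers":-1,"translation":[7,0,0.8],"roll":0},
    {"fingers":-1,"translation":[8,0,0.8],"roll":0},
    {"fingers":-1,"translation":[9,0,0.8],"roll":0},
    {"fingers":-1,"translation":[10,0,0.8],"roll":0},
    {"fingers":-1,"translation":[11,0,0.8],"roll":0},
    {"fingers":-1,"translation":[12,0,0.8],"roll":0},
    {"fingers":-1,"translation":[12.8,0,0.8],"roll":0},
    {"fingers":-1,"translation":[13.4,0,0.8],"roll":0},
    {"fingers":-1,"translation":[14,0,0.8],"roll":0},
    {"fingers":-1,"translation":[14.4,0,0.8],"roll":0},
    {"fingers":-1,"translation":[14.4,0,0.8],"roll":0},
  ],
)

```text
clock: 17.85
eef_pos: [0.468, -0.0489, 0.0223]
tool_rot: [0.746, 0.666, 0.0, -0.0]
ft_force: [0.4, -0.1, -0.8]
grip_width: 0.0853
```

play_rows(
  motion=[
    {"fingers":-1,"translation":[0.2,0,0],"roll":0},
    {"fingers":-1,"translation":[0.4,0,0],"roll":0},
    {"fingers":-1,"translation":[0.6,0,0],"roll":0},
    {"fingers":-1,"translation":[0.6,0,0],"roll":0},
  ],
)

```text
clock: 18.18
eef_pos: [0.4686, -0.0435, 0.0223]
tool_rot: [0.746, 0.666, 0.0, -0.0]
ft_force: [0.4, -0.4, 0.0]
grip_width: 0.0853
```

```bash
python3 -c "from h import *;bottle('b13')"
```

```text
cap [253 306  16  12 139] [260.4 311.3] [0.4794 0.0975 0.1795] rack [0.0005 0.0444]
body [ 243  319   44   59 1789] [265.8 348.7]
  foot near edge [0.4801 0.1112 0.    ] [0.0142 0.0453]
tcp [ 0.4686 -0.0436  0.0223] yaw 83.5 rack [-0.1409  0.0392] F [ 0.1 -0.1  0.5] t 18.23
```

Not at the stop yet, so creep on.

play_rows(
  motion=[
    {"fingers":-1,"translation":[0.2,0,0],"roll":0},
    {"fingers":-1,"translation":[0.4,0,0],"roll":0},
    {"fingers":-1,"translation":[0.6,0,0],"roll":0},
    {"fingers":-1,"translation":[0.6,0,0],"roll":0},
  ],
)

```text
clock: 18.57
eef_pos: [0.469, -0.0401, 0.0226]
tool_rot: [0.747, 0.665, -0.002, 0.002]
ft_force: [-2.3, -9.9, 1.6]
grip_width: 0.0851
```

play_rows(
  motion=[
    {"fingers":-1,"translation":[0.2,0,0],"roll":0},
    {"fingers":-1,"translation":[0.4,0,0],"roll":0},
    {"fingers":-1,"translation":[0.4,0,0],"roll":0},
  ],
)

```text
clock: 18.82
eef_pos: [0.4688, -0.0401, 0.0231]
tool_rot: [0.748, 0.664, -0.005, 0.005]
ft_force: [-5.7, -24.3, 7.6]
grip_width: 0.0856
```

The stop is reached: the force rose to 25 N with no motion. Back off and check.

play_rows(
  motion=[
    {"fingers":-1,"translation":[-0.8,0,0],"roll":0},
    {"fingers":-1,"translation":[-1.5,0,0],"roll":0},
    {"fingers":-1,"translation":[-4,0,0],"roll":0},
    {"fingers":-1,"translation":[-7,0,0],"roll":0},
    {"fingers":-1,"translation":[-9,0,-3],"roll":0},
    {"fingers":-1,"translation":[-9,0,-6],"roll":0},
    {"fingers":-1,"translation":[-9,0,-9],"roll":0},
    {"fingers":-1,"translation":[-9,0,-12],"roll":0},
    {"fingers":-1,"translation":[-9,0,-15],"roll":0},
    {"fingers":-1,"translation":[-9,0,-15],"roll":0},
    {"fingers":-1,"translation":[-9,0,-15],"roll":0},
  ],
)

```text
clock: 19.73
eef_pos: [0.4611, -0.1233, 0.1742]
tool_rot: [0.746, 0.666, 0.002, 0.002]
ft_force: [-0.1, 0.4, -0.7]
grip_width: 0.0853
```

Run:
```python
from h import *
bottle('b14')
a=cv2.resize(cv2.imread('pics/b14.png')[240:410,160:360],None,fx=2.5,fy=2.5,interpolation=2)
snap('side','s14');b=cv2.resize(cv2.imread('pics/s14.png')[120:290,220:420],None,fx=2,fy=2,interpolation=2)
c=np.zeros((425,900,3),np.uint8);c[:,:500]=a;c[:340,500:]=b;cv2.imwrite('pics/c8.png',cv2.resize(c,(800,378)))
```

```text
cap [253 305  16  13 138] [260.4 311. ] [0.4797 0.0969 0.1795] rack [-0.      0.0441]
body [ 243  318   44   60 1785] [265.9 348.6]
  foot near edge [0.4801 0.1112 0.    ] [0.0142 0.0453]
tcp [ 0.4598 -0.1229  0.1725] yaw 83.5 rack [-0.2208  0.039 ] F [-0.5 -0.1 -0.8] t 19.78
```

View pics/c8.png

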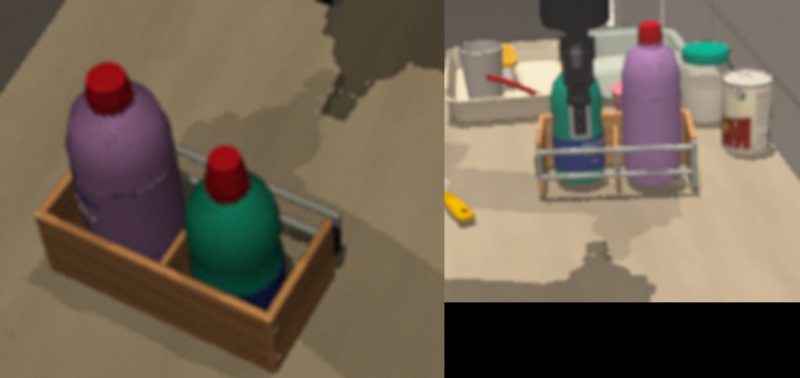

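```bash
python3 -c "from workcell import bot;print(bot.job_done())"
```

```text
the job is handed in; nothing more can be done
None
```

I pushed the cleaner bottle into the near bay and swung the gate shut, then handed the job in at about 20 s on the clock. No verdict is reported, so the result rests on the checks below.

- **Bottle:** I pushed it with the outer back of the opened finger, tip about 6 mm above the worktop, in two strokes. It stopped against the back panel with a rise to 20 N and no further motion. It leaned at most about 0.8° while being pushed.
- **Gate:** Closed fingers swung it most of the way from behind. The back of the open finger then pushed it onto its stop, with no motion at 25 N.
- **Last pictures:** Both bottles stand upright in their bays, the gate lies across both, and the robot is clear of everything. I did not re-measure the mug and spice jar at the end; the arm stayed well clear of them.

**Disagreement:** The camera put the cleaner's centre at rack x of about 0 mm, against the expected +8 mm and the −2 mm limit. The finger positions when the bottle and then the gate stopped put it at about +8 to +10 mm. I took the camera figure to be an error in my rack origin and cap height. I had no clear second view to confirm it, because the arm blocked the side camera.

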